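# Turn the last clay coaster foot-up with the spatula

### The job

Two of the three leather-hard clay coasters on the dark green board have already been turned foot-up to dry. Using the spatula, turn over the one that still stands on its foot so that it too lies flat, foot-up, wholly on the board: tip it over close to the board rather than dropping it from a height, and neither touch it with the gripper nor disturb the two turned coasters, the bowl or the brush. Then set the spatula down flat on its blade, on the table or the board, clear of all coasters.

Things in the scene. Friction and masses are not known exactly. Their poses are not given: they have to be found in the camera images.
- coaster_center (a point): The coaster to turn, the one of three with a plain top: a pale buff clay disc 90 mm across, 9 mm thick, on a foot ring 56 mm across and 10 mm high (about 130 g). The rim overhangs the foot by 17 mm, 10 mm clear of the board. The point is the disc's centre, half-way through its 9 mm: 14.5 mm above the board now, 4.5 mm when turned. z points from foot to plain face: up now, down when turned.
- coaster: The same coaster; origin at the centre of the foot's underside, z as above. It is not stuck; blade and board grip it with ordinary friction, so when its rim is lifted it tips about its far edge without sliding away, and it topples once a little past upright.
- turned_a_center (a point): A coaster of the same make already turned: foot ring on top, plain face on the board. The point is the centre of its 9 mm thick disc, 4.5 mm above the board.
- turned_b_center (a point): The other turned coaster, same as turned_a.
- board: The dark green board, fixed to the table, 400 mm along its x by 380 mm along its y and 10 mm thick. Origin at the centre of its underside (on the table). The coasters stand in a row along its x axis about 105 mm apart, all with their centres 0 to 110 mm from its middle towards the board's -y side; the +y half is empty.
- spatula_grip (a point): Grip point of the spatula, in the middle of the cross-section of its level wooden handle (120 mm long, 20 mm wide, 24 mm high), 60 mm above the blade's underside; the handle reaches 80 mm behind and 40 mm ahead of the point. x runs along the handle towards the blade's tip, z up. A cranked steel neck 8 mm thick joins it to the blade.
- spatula_tip (a point): Middle of the front edge of the spatula's blade, half-way through its 3 mm thickness: 135 mm ahead of the grip point along x and 58.5 mm below it. The blade is flat, 100 mm long and 60 mm wide with a straight front edge.
- spatula: The whole spatula (180 g); it stands by itself on its flat steel blade, on the table to the right of the board. Origin at the centre of the blade's underside (50 mm behind the tip), x towards the tip, z up.
- clay_bowl: Small clay bowl 100 mm across and 40 mm high, to the left of the board. Leave alone. Origin under its middle.
- paste_brush: Brush with a red handle, 160 mm long and 20 mm high, lying to the right of the board beyond the spatula. Leave alone. Origin under its middle.
Not all that is in view belongs to the job. Leave any pink or red look-alike of the coaster alone.

How it is judged:
By the outcome, as a careful person would: the job done as asked, in the order asked, and still so for the second after the job is handed in, with the robot touching nothing.
It also fails if it takes over 45 s, if anything falls off the work surface, if the arm or the gripper's body presses on something with over 40 N, if the wrist force passes 120 N, or if a joint passes its speed limit or range.

### The arm

A 6-joint arm with a two-finger parallel gripper is mounted at the origin on the work surface. World frame = base frame: x ahead of the robot, y to its left, z up, the work surface at z = 0. Lengths are in mm, angles in degrees, forces in N, time in s.
With the tool pointing down it reaches from about 150 to 775 mm from the base axis. Payload 6.1 kg.
Tool frame: the origin (TCP) lies on the mounting face of the last link; the fingertips stand 173 mm ahead of it and the grasp point (between the pads) lies 155 mm ahead of it; z points along the fingers, y is the line along which they close (so a half turn about z gives the same grasp; the last joint's range is limited). The gripper opens to 85 mm and grips with 20 to 120 N. Pads are 22 mm wide; open, the fingers measure 114 mm over their backs; the gripper's body (76 mm by 85 mm) begins 54 mm behind the grasp point. The pads swing forward as they close: fully open they stand 13 mm farther back than shut.
Start: joints at [74.828, 7.208, -2.269, 80.523, 0, 90], TCP at [137.395, 506.687, 404.695] pointing down, gripper open.
Joint ranges: [-155.77, 155.77], [-54.66, 111.73], [-72.52, 77.12], [-102.08, 115.82], [-83.92, 84.16], [-180, 180]. Speed limits (degrees/s): [136.94, 136.94, 172.46, 180, 180, 180].

### API

Orientations are given as [roll, pitch, yaw] about the fixed x, y, z axes, in that order (R = Rz(yaw) Ry(pitch) Rx(roll)).
In Python, from plant import r gives the robot as it stands. Calls block until the motion is done:
- r.move_to(position, orientation): joint-space move of the TCP to a pose.
- r.servo_line(position, rot=None, velocity=150, f_stop=None): straight line of the TCP; rot=None keeps the orientation; velocity is the mean speed in mm/s. With f_stop (N) it stops when the force on the tool has changed by that much, and returns True; else False.
- r.set_joints(angles): joint-space move.
- r.move_gripper(opening): finger opening in mm; the grip force is fixed at half the most; returns when the fingers have stopped.
- r.dwell(seconds).
- r.inverse_kinematics(position, orientation): joint angles nearest the present ones, or None.
- r.state(): the state.
- r.capture(name): name is "scene" or "top"; returns a dict with "img" (400x640x3 uint8, blue, green, red), "camera_matrix" (3x3 intrinsics, pixels), "xyz" and "rotation" of the camera in the world. Camera axes: x right, y down, z forward; pixel columns grow to the right and rows downward; lengths in mm; the calibration is good to about 2 mm. A picture is of the moment at which its call begins. There is no depth.
A pose or a line that the arm cannot do raises r.PlanningError and nothing moves.
- r.hand_in(): hands the job in; it is judged then, once.
Trained networks look in a picture, given as the dict that the camera call returned (one of the last four; its "shot" number tells which), for a name from the list of things; names that differ only in an ending like _2 or _b are one class to them, and where a whole thing is asked for, a point or a joint stands for the part that bears it (a point fixed in the world has none). Each returns a list of dicts, best first, with "conf" (0 to 1); they miss things now and then, are a little off and sometimes report something else, mostly with a low value. They report only what shows in the picture. A call takes as long as a camera call. They do not tell look-alikes from the thing itself.
- r.spot_in(label, picture): "box" ([left, top, width, height] in pixels, round what is visible of it).
- r.mark_of(label, picture): "uv" ([column, row] in pixels: a listed point, or the origin of a listed thing).
The state is a dict: "t": time; "q": joint angles; "qd": joint speeds; "joint_torque": joint torques, N m; "tool_pos": TCP position; "eef_rot": TCP orientation; "contact_force": force on the tool from outside, world axes, zero at the start; "torque": the same for the moment, N m; "width": finger opening in mm; "grip_force": force on a finger pad.
Only numpy, scipy, OpenCV 4.12 (cv2) and the standard library are available. Lean on these libraries where they do the work, as an engineer would, in place of code of your own. Each camera call takes 0.05 s, during which the arm holds its last target. There are 200 camera calls.

## Working session

There is one attempt and no reset: what is moved stays moved. The work goes in short steps, each a Python script; the robot and the scene stay as the last script left them, time stands still between calls to the robot, and variables do not carry over. Pictures are saved under pics/ and viewed, at most 10 in all, crops included, and the job is handed in when it is done.

```bash
ls; mkdir -p pics; cat > h.py <<'E'
import numpy as np, cv2
from plant import r
from scipy.spatial.transform import Rotation as R
def ray(p,uv,z):
    K=np.array(p["camera_matrix"]);Rt=np.array(p["rotation"])
    if Rt.shape!=(3,3): Rt=R.from_euler('xyz',Rt,degrees=True).as_matrix()
    d=Rt@np.linalg.solve(K,[uv[0],uv[1],1]);c=np.array(p["xyz"]).ravel()
    return c+d*(z-c[2])/d[2]
E
python3 - <<'E'
from h import *
for n in("top","scene"):
    p=r.capture(n);cv2.imwrite(f"pics/{n}0.png",p["img"]);print(n,p["xyz"],p["rotation"],p["camera_matrix"])
    for l,z in dict(coaster_center=24.5,turned_a_center=14.5,spatula_grip=60,spatula_tip=1.5,spatula=0,board=0,clay_bowl=0,paste_brush=0).items():
        for m in r.mark_of(l,p)[:4]: print(l,round(m["conf"],2),np.round(m["uv"]),np.round(ray(p,m["uv"],z),1))
print(r.state()["t"])
E
```

```text
pics
top [ 410.64482608    5.75481797 1287.89152089] [-176.14822373   -0.21985961  -91.37274733] [[448.45693346   0.         318.46445364]
 [  0.         448.45693346 200.87907576]
 [  0.           0.           1.        ]]
coaster_center 0.96 [384. 174.] [ 567.3 -188.5   24.5]
coaster_center 0.83 [213. 293.] [246.8 297.6  24.5]
coaster_center 0.81 [190. 259.] [341.2 361.9  24.5]
coaster_center 0.67 [387. 233.] [ 401.1 -190.5   24.5]
turned_a_center 0.78 [302. 152.] [637.8  44.1  14.5]
spatula_grip 0.79 [435. 196.] [ 499.3 -321.3   60. ]
spatula_tip 0.82 [425. 148.] [ 644.3 -314.5    1.5]
spatula 0.89 [421. 163.] [ 599.8 -301.8    0. ]
board 0.93 [288. 185.] [546.   84.3   0. ]
clay_bowl 0.73 [165. 200.] [509.  439.5   0. ]
clay_bowl 0.17 [296. 222.] [438.3  63.5   0. ]
paste_brush 0.88 [418. 119.] [ 728.7 -297.8    0. ]
scene [1228.47192712  754.23168693 1082.02398978] [-134.34589309    0.76917125  133.60290341] [[487.53547925   0.         324.29479642]
 [  0.         487.53547925 199.28942567]
 [  0.           0.           1.        ]]
coaster_center 0.68 [446. 212.] [246.2 303.9  24.5]
coaster_center 0.68 [445. 246.] [360.8 377.9  24.5]
coaster_center 0.67 [343. 210.] [447.9  70.9  24.5]
coaster_center 0.64 [260. 190.] [ 564.  -182.2   24.5]
turned_a_center 0.77 [289. 241.] [642.5  34.3  14.5]
spatula_grip 0.59 [248. 155.] [ 501.7 -308.8   60. ]
spatula_tip 0.86 [215. 191.] [ 650.5 -304.1    1.5]
spatula 0.88 [228. 180.] [ 587.6 -318.2    0. ]
board 0.72 [324. 235.] [547.2  85.4   0. ]
board 0.66 [291. 242.] [630.7  31.    0. ]
clay_bowl 0.95 [432. 298.] [513.9 442.    0. ]
paste_brush 0.74 [198. 206.] [ 726.4 -291.2    0. ]
0.9
```

```bash
python3 - <<'E'
import cv2,numpy as np
t=cv2.imread("pics/top0.png");s=cv2.imread("pics/scene0.png")
cv2.imwrite("pics/a.png",cv2.resize(t[70:330,140:480],None,fx=2.3,fy=2.3,interpolation=3))
cv2.imwrite("pics/b.png",cv2.resize(s[100:350,170:490],None,fx=2.4,fy=2.4,interpolation=3))
E
```

```text
(no output)
```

View pics/a.png

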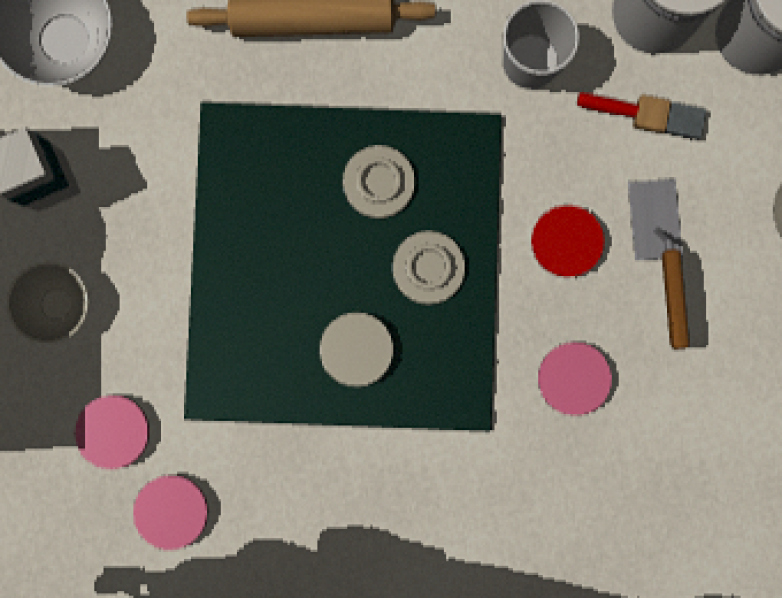

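View pics/b.png

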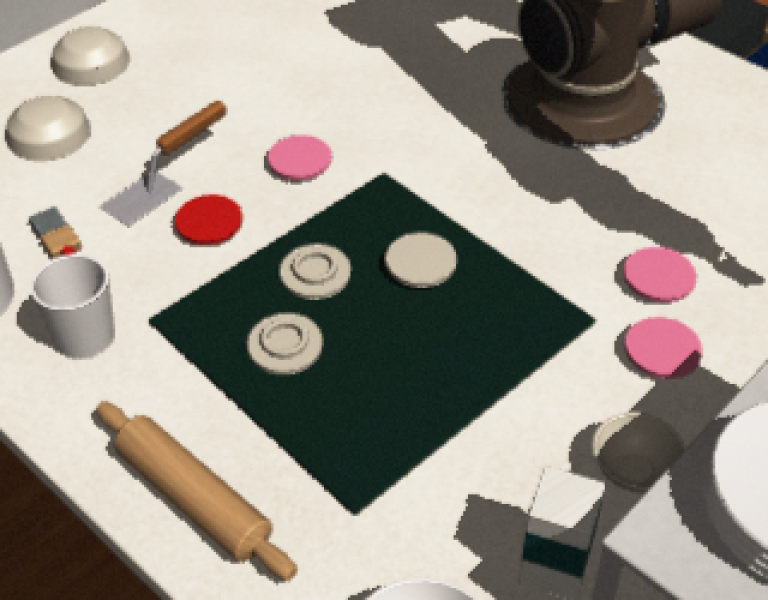

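Top crop, with up = +x and left = +y. The one buff plain-topped disc on the board is at crop (357,349), full-image pixel (295,222). The turned pair is at (378,181) and (428,267). Look-alikes are the red disc at (568,240) and pinks at (575,378), (112,431) and (170,511). I choose the buff plain one on the board, which both views show clearly. The spatula blade is near (655,220) with its handle to (680,345).

Next is a fine measurement by segmentation.

```bash
python3 - <<'E'
from h import *
p=r.capture("top");im=p["img"];hsv=cv2.cvtColor(im,cv2.COLOR_BGR2HSV)
def rayc(c,z): return np.array([ray(p,q,z)[:2] for q in c])
# coasters: bright inside dark board
for n,(u,v),z in(("T",(295,222),29),("A",(304,149),19),("B",(326,186),19)):
    m=np.zeros(im.shape[:2],np.uint8);w=20;m[v-w:v+w,u-w:u+w]=(im[v-w:v+w,u-w:u+w,2]>95)*255
    c=max(cv2.findContours(m,0,2)[0],key=cv2.contourArea);pts=rayc(c[:,0],z).astype(np.float32)
    print(n,cv2.fitEllipse(pts))
# handle
m=cv2.inRange(hsv,(5,110,40),(20,255,255));m[:,:425]=0;m[:172]=0;m[230:]=0;m[:,450:]=0
c=max(cv2.findContours(m,0,2)[0],key=cv2.contourArea);print("handle@72",cv2.minAreaRect(rayc(c[:,0],72).astype(np.float32)))
for n,q in dict(fl=(628,182),fr=(674,178),rr=(681,258),rl=(636,261)).items(): print(n,ray(p,(q[0]/2.3+140,q[1]/2.3+70),3))
# board
m=((im.max(2)<70)&(im[:,:,1]>=im[:,:,2])).astype(np.uint8);m[:,:218]=0;m[:105]=0;m[262:]=0;m[:,365:]=0
m=cv2.morphologyEx(m,2,np.ones((3,3)));c=max(cv2.findContours(m,0,2)[0],key=cv2.contourArea);print("board",cv2.minAreaRect(rayc(c[:,0],10).astype(np.float32)))
s=r.capture("scene")
for n,(u,v),z in(("T",(345,208),29),("A",(289,242),19),("B",(301,212),19)):
    i=s["img"];m=np.zeros(im.shape[:2],np.uint8);w=18;m[v-w:v+w,u-w:u+w]=(i[v-w:v+w,u-w:u+w,2]>140)*255
    c=max(cv2.findContours(m,0,2)[0],key=cv2.contourArea);print("sc",n,cv2.fitEllipse(np.array([ray(s,q,z)[:2] for q in c[:,0]]).astype(np.float32)))
for l,z in dict(spatula_grip=60,spatula_tip=1.5).items():
  for P in(p,s):
    for k in r.mark_of(l,P)[:2]: print(l,k["conf"],ray(P,k["uv"],z))
print(r.state()["eef_rot"],r.state()["contact_force"])
E
```

```text
T ((438.8999938964844, 67.91290283203125), (86.68743133544922, 88.24505615234375), 101.19788360595703)
A ((647.1685791015625, 36.384281158447266), (86.8522720336914, 87.5973892211914), 80.6458511352539)
B ((538.238037109375, -23.17851448059082), (86.21527862548828, 88.33682250976562), 97.80795288085938)
handle@72 ((487.9345703125, -313.2081604003906), (115.09625244140625, 21.9234561920166), 3.2026071548461914)
fl [ 640.70518203 -278.71891984    3.        ]
fr [ 644.44400448 -336.90048677    3.        ]
rr [ 543.00287782 -341.51319357    3.        ]
rl [ 540.55616585 -284.93511671    3.        ]
board ((544.7486572265625, 80.55145263671875), (378.80303955078125, 395.9720153808594), 86.40421295166016)
sc T ((439.4909973144531, 70.97563171386719), (85.0837173461914, 88.17459869384766), 176.82102966308594)
sc A ((647.5965576171875, 39.215946197509766), (85.94496154785156, 87.95865631103516), 166.80950927734375)
sc B ((538.9251708984375, -19.698959350585938), (85.57423400878906, 89.80836486816406), 157.50929260253906)
spatula_grip 0.59 [ 509.55911401 -307.91419549   60.        ]
spatula_grip 0.71 [ 754.10929883 -234.96016739   60.        ]
spatula_grip 0.69 [ 499.27180983 -317.83714232   60.        ]
spatula_tip 0.63 [ 639.41147249 -312.26383807    1.5       ]
spatula_tip 0.17 [512.66992483 438.96295833   1.5       ]
spatula_tip 0.59 [ 644.64503459 -307.50152778    1.5       ]
[-1.79999944e+02 -2.61857227e-04  1.64828997e+02] [-0.64675334  0.49270375 -0.10788548]
```

```bash
cat >> h.py <<'E'
T=np.array([439.2,69.4]);H=78.
d=np.array([np.cos(np.radians(H)),np.sin(np.radians(H))])
GR=135.
def tcp(s,z,zg):  # blade tip at T+s*d, tip (bottom) z; zg = tcp height above blade underside
    xy=T+(s-GR)*d; return [xy[0],xy[1],z+zg]
E
python3 - <<'E'
from h import *
o=[180,0,3.1+180*0];g=[508,-314]
for y in(0,180):
    print(y,[np.round(q,0) if (q:=r.inverse_kinematics(p,[180,0,a+y])) is not None else None for p,a in(([*g,215],3.1),(tcp(-55,30,215),H),(tcp(60,130,215),H))])
E
```

```text
0 [array([-32.,  18., -12.,  59.,   0., 145.]), array([-16.,  -1., -32.,  60.,   0.,  86.]), array([ -1.,  -3., -21.,  73.,   0., 101.])]
180 [array([-32.,  18., -12.,  59.,   0., -35.]), array([-16.,  -1., -32.,  60.,   0., -94.]), array([ -1.,  -3., -21.,  73.,   0., -79.])]
```

```bash
python3 - <<'E'
from h import *
g=[508,-314];o=[180,0,3.1]
r.move_to([*g,300],o)
p=r.capture("scene");cv2.imwrite("pics/g.png",p["img"])
r.servo_line([*g,215],velocity=90,f_stop=8)
print(r.state()["tool_pos"]); f=r.move_gripper(0);s=r.state();print(s["width"],s["grip_force"],s["t"])
r.servo_line([*g,290],velocity=120)
r.move_to(tcp(-62,50,215),[180,0,H])
s=r.state();print(s["t"],s["contact_force"],s["torque"],s["width"])
hit=r.servo_line(tcp(-62,6,215),velocity=25,f_stop=4);s=r.state();print(hit,s["tool_pos"],s["contact_force"],s["t"])
p=r.capture("top");q=r.capture("scene")
cv2.imwrite("pics/c.png",np.vstack([cv2.resize(p["img"][130:290,220:420],None,fx=3,fy=3)[:300],cv2.resize(q["img"][130:280,200:400],None,fx=3,fy=3)[:300]]))
for l,z in dict(spatula_tip=11.5,spatula_grip=70).items():
  for P in(p,q):
    for k in r.mark_of(l,P)[:2]: print(l,k["conf"],ray(P,k["uv"],z))
print("expected tip",T-62*d)
E
```

```text
[ 508.27818605 -314.15810748  215.67872314]
19.64111601780724 59.77672755718231 6.125
7.8917 [ 0.81889299  0.17517119 -2.17468481] [-0.1399496   0.04723134 -0.00794272] 19.361639797305298
True [ 398.21962299 -123.35326065  225.17927503] [-0.14155778 -0.09712251  3.92466213] 9.3167
spatula_tip 0.69 [426.81053666   8.89593414  11.5       ]
spatula_tip 0.74 [431.88301001  20.59931044  11.5       ]
spatula_grip 0.85 [ 385.56274329 -135.72824867   70.        ]
spatula_grip 0.96 [ 396.23660142 -128.92412569   70.        ]
expected tip [426.30947517   8.75484875]
```

View pics/c.png

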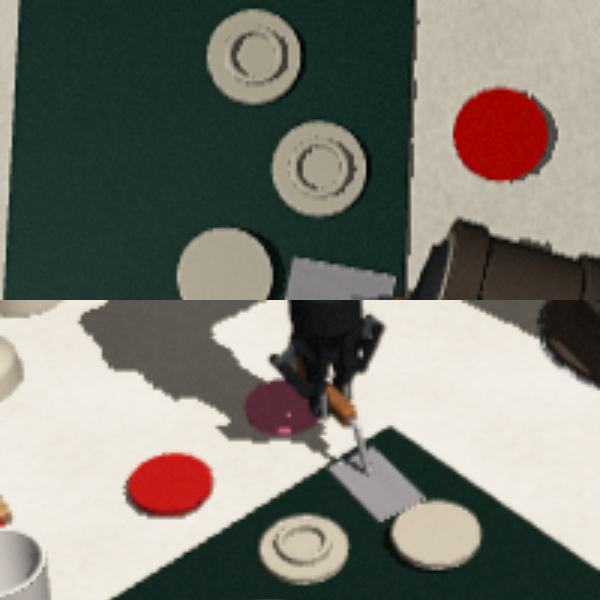

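Blade is level on the board, tip about 15 mm short of the rim (top view, blade edge x≈288 vs rim x≈272). Contact height gives TCP 225.2. Now insert and tip to 60°.

```bash
cat >> h.py <<'E'
ZG=215.2
def arc(th,a=-34):
    def rot(x,z,t): c,s=np.cos(np.radians(t)),np.sin(np.radians(t)); return x*c+z*s,-x*s+z*c
    if th<=30.47: x,z=rot(a-28,10,th); s=28+x
    elif th<=90: x,z=rot(a-45,0,th); s=47.7+x
    else: x,z=rot(-9,45-a,th-90); s=56.7+x
    return tcp(s,10+z-3,ZG)
E
python3 - <<'E'
from h import *
r.servo_line(tcp(-62,13.4,ZG),velocity=40)
print(r.servo_line(tcp(-34,13.4,ZG),velocity=40,f_stop=3))
f0=np.array(r.state()["contact_force"])
for t in(0,8,16,24,32,40,50,60):
    r.servo_line(arc(t),velocity=50);s=r.state();print(t,np.round(np.array(s["contact_force"])-f0,2),round(s["t"],1))
p=r.capture("top");q=r.capture("scene")
cv2.imwrite("pics/d.png",np.vstack([cv2.resize(p["img"][150:250,220:420],None,fx=3,fy=3),cv2.resize(q["img"][150:250,240:440],None,fx=3,fy=3)]))
E
```

```text
False
0 [-0.01  0.27  0.4 ] 11.0
8 [-0.05 -0.63  0.06] 11.3
16 [-0.   -1.87 -0.01] 11.6
24 [-0.64 -1.12  0.14] 11.9
32 [ 0.21 -0.77  0.52] 12.3
40 [-0.09 -0.92 -0.16] 12.7
50 [-1.31 -0.06  1.22] 13.1
60 [ 0.22 -0.46  0.34] 13.5
```

View pics/d.png

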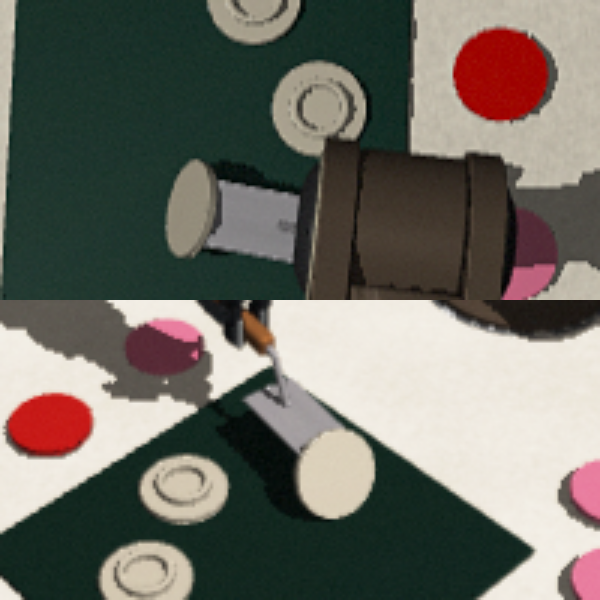

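The coaster is tilted about 60° on the blade tip, leaning toward +y as planned (top view at (190,208)). I'll carry on past upright.

```bash
python3 - <<'E'
from h import *
for t in(70,80,90,97,104,110):
    r.servo_line(arc(t),velocity=45)
r.dwell(.5)
p=r.capture("top");q=r.capture("scene");print(r.state()["t"])
cv2.imwrite("pics/e.png",np.vstack([cv2.resize(p["img"][150:250,220:420],None,fx=3,fy=3),cv2.resize(q["img"][150:250,240:440],None,fx=3,fy=3)]))
E
```

```text
16.6417
```

View pics/e.png

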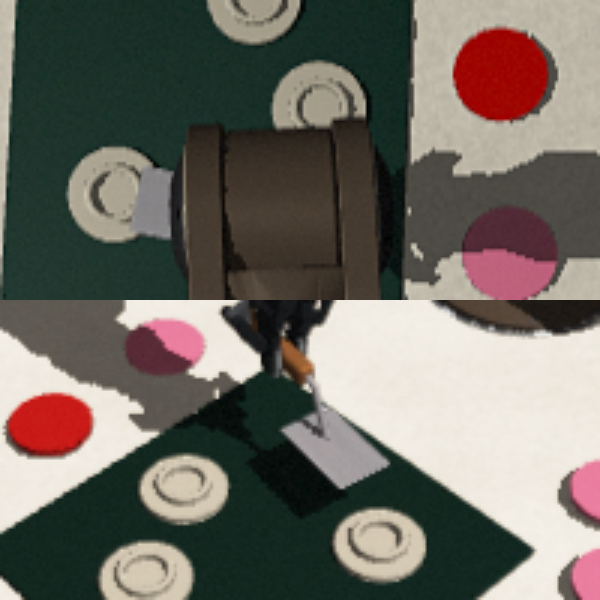

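The coaster lies flat and foot-up at top-crop (114,194), well inside the board. The two turned coasters have not moved. Now I return the spatula to its original spot.

```bash
python3 - <<'E'
from h import *
c=np.array(r.state()["tool_pos"]);r.servo_line([c[0]-60*d[0],c[1]-60*d[1],c[2]+20],velocity=120)
g=[508,-314]
r.move_to([*g,275],[180,0,3.1])
r.servo_line([*g,224],velocity=90)
print(r.servo_line([*g,211],velocity=20,f_stop=3),r.state()["tool_pos"])
r.move_gripper(85);r.dwell(.2)
r.servo_line([*g,320],velocity=110);r.move_to([420,-314,380],[180,0,3.1])
r.dwell(.3)
p=r.capture("top");q=r.capture("scene");s=r.state();print(s["t"],s["width"])
cv2.imwrite("pics/f.png",np.vstack([cv2.resize(p["img"][90:240,220:470],None,fx=2,fy=2),cv2.resize(q["img"][120:270,180:430],None,fx=2,fy=2)]))
E
```

```text
True [ 507.97221023 -314.09030392  215.23347477]
22.4917 84.90514192626144
```

View pics/f.png

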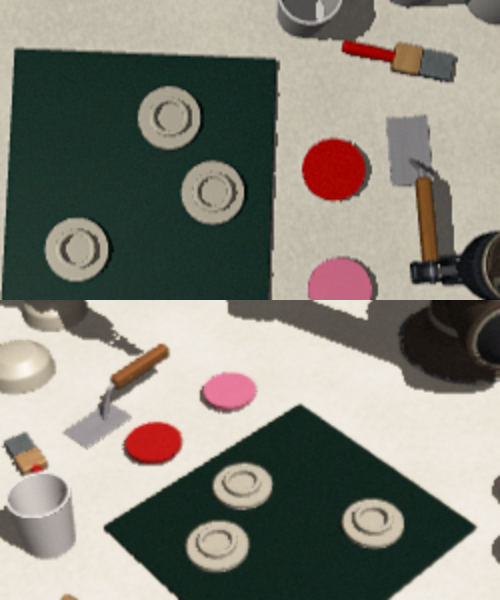

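All three coasters are foot-up on the board, and the spatula stands flat on its blade on the table at (408,150) to (428,260), clear of everything and released.

```bash
python3 -c "
from plant import r
print(r.hand_in())"
```

```text
the job is handed in; nothing more can be done
None
```

The third coaster now lies flat and foot-up on the board, the spatula is back on its blade on the table clear of all coasters, and the job was handed in at about 22.5 s; no verdict came back.

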